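Feed a tart along a curved lane by tracing its dotted line

TASK

Run the fingertips down inside the lane along the blue line, starting on the first dot behind the tart (at the lane's open end) and passing over every dot in order, so that they gently push the berry tart ahead of them until it sits on the red spot, up against the cross bar; then take the hand away. Only push the tart: do not lift or tip it. Leave the dough ball and salt shaker on the board and the tea glass left of it alone, and do not press hard on the lane.

Things in the scene. Friction and masses are not known exactly. Their poses are not given: they have to be found in the camera images.
- lane: Fixed white board 200 x 310 x 10 mm with two round steel rails (8 mm thick, tops 15 mm above the board) forming an S-bent lane 64 mm wide inside; open at its left end (+y), closed by a cross bar at its right, farther end (-y). A flush blue line with five dots runs along its middle. Origin: centre of the underside, on the worktop; at zero yaw x points away from the robot, y left, z up.
- dot0 (a point): Centre of the first blue dot (14 mm across) on the lane's middle line, on the board's top face, 10 mm above the worktop; at x, y = -36, 117 mm from the lane's origin. The dots are 41 to 45 mm apart along the line. It lies behind the tart, near the open end of the lane; the gap between it and the nearest side of the tart is 18 to 42 mm at the start.
- dot1 (a point): Centre of the second blue dot (14 mm across) on the lane's middle line, on the board's top face, 10 mm above the worktop; at x, y = -36, 72 mm from the lane's origin. The dots are 41 to 45 mm apart along the line.
- dot2 (a point): Centre of the third blue dot (14 mm across) on the lane's middle line, on the board's top face, 10 mm above the worktop; at x, y = -31, 27 mm from the lane's origin. The dots are 41 to 45 mm apart along the line.
- dot3 (a point): Centre of the fourth blue dot (14 mm across) on the lane's middle line, on the board's top face, 10 mm above the worktop; at x, y = -9, -11 mm from the lane's origin. The dots are 41 to 45 mm apart along the line.
- dot4 (a point): Centre of the last blue dot (14 mm across) on the lane's middle line, on the board's top face, 10 mm above the worktop; at x, y = 19, -41 mm from the lane's origin. The dots are 41 to 45 mm apart along the line.
- seat (a point): Centre of the red round spot (40 mm across) on the board's top face just before the cross bar, at x, y = 36, -92 mm from the lane's origin, 54 mm along the line past the last dot: where the tart's centre belongs. A tart that touches the cross bar is 1 mm past it.
- tart_center (a point): Loose berry tart in a plain round steel ring, 56 mm across, about 26 mm high with berries up to 33 mm, 0.1 to 0.16 kg, standing in the lane's straight first part with about 4 mm play to each rail. The point is its centre, 13 mm above its underside. Polished ring: it slides along the lane under a push of a few N (friction about 0.18).
- dough_mid (a point): Loose round ball of pale dough, 68 mm across and 26 mm high, lying on the board beyond the lane (bystander). The point is its centre, 13 mm up.
- salt_mid (a point): Loose salt shaker, 44 mm across and 90 mm high, standing on the board's near right corner outside the lane (bystander). The point is its centre, 45 mm up.
- glass_mid (a point): Loose tea glass, 62 mm across and 83 mm high, standing on the worktop to the left of the board (bystander). The point is its centre, 41 mm up.

How it is judged:
By the outcome, as a careful person would: the job done as asked, in the order asked, and still so for the second after the job is handed in, with the robot touching nothing.
It also fails if it takes over 48 s, if anything falls off the work surface, if the arm or the gripper's body presses on something with over 40 N, if the wrist force passes 120 N, or if a joint passes its speed limit or range.

ROBOT

A 7-joint arm with a two-finger parallel gripper is mounted at the origin on the work surface; the furniture and walls round the work are solid. World frame = base frame: x ahead of the robot, y to its left, z up, the work surface at z = 0. Lengths are in m, angles in rad, forces in N, time in s.
With the tool pointing down it reaches from about 0.35 to 0.9 m from the base axis. Payload 8.1 kg.
Tool frame: the origin (TCP) lies midway between the tips of the shut fingers; the grasp point (between the pads) lies 19 mm behind it; z points along the fingers, y is the direction in which the jaws open and shut (so a half turn about z gives the same grasp; the last joint's range is limited). The gripper opens to 92 mm and grips with 3 to 60 N. Pads are 19 mm wide; open, the fingers measure 130 mm over their backs; the gripper's body (75 mm by 190 mm) begins 47 mm behind the grasp point.
Start: joints at [1.021, 0.434, 0.025, 1.573, -0.012, 1.134, -0.075], TCP at [0.27, -0.564, 0.227] pointing down, gripper open.
Joint ranges: [-2.62, 2.62], [-0.44, 2.09], [-1.27, 1.32], [0.08, 2.57], [-1.32, 4.46], [0.12, 2], [-2.74, 2.74]. Speed limits (rad/s): [2.22, 2.22, 3.01, 3.01, 3.14, 3.14, 3.14].

INTERFACE

Orientations are given as a rotation vector (axis times angle).
In Python, from cell import monitor, get_image, get_calibration, workorder, look_for, masks_of gives the robot as it stands.
- The arm moves only by the shell command python3 -m crank 'ROWS' [FORCE]. ROWS is JSON, a list of rows, each a list of 3 entries, a list of its own where there are three numbers: the shift along the tool's x, y, z in cm, then the turn about the tool's z in degrees, then the closure in counts, from 0 (fully open) to 255 (shut). A call has 1 to 5 rows; each row shifts and turns the commanded pose from where the row before left it, along the tool's axes as they then stand; what a row does not reach is not made up. A row lasts 1/10 s, in which the tool goes at most 50 mm and 8.59 degrees, less where a joint would pass 70% of its speed; a pose out of reach is approached as far as the arm can. A call with a gripper value outside its range is refused whole. The fingers move at their own pace and stop on an object; FORCE is the grip in N (left out, the last holds). Time passes only in rows, so rows that do not move let the fingers close. It gives the time, the measured TCP pose, the force and the opening at its end, in the units of the state.
- monitor.observe(): the state, without advancing time (a new reading comes with each control period).
- get_image(name): name is "scene" or "top" or "wrist"; returns (picture, depth): 480x640x3 uint8, red, green, blue; 480x640 float32, m along the optical axis (not along the pixel's ray), 0 where there is no reading.
- get_calibration(name): a dict with "fx", "fy", "cx", "cy" (pixels), "R" (3x3) and "t" (3): a world point X has camera coordinates R X + t. Camera axes: x right, y down, z forward; pixel columns grow to the right and rows downward; lengths in m; the calibration is good to about 2 mm. A picture is of the moment at which its call begins: read the wrist's pose just before it. get_calibration takes no time and is no camera call; for the wrist camera it gives the pose at the moment of the call.
- workorder.sign_off(): hands the job in, once; it reports no verdict.
Trained networks look in the newest picture that a camera, given by its name, has taken for a name from the list of things; names that differ only in an ending like _2 or _b are one class to them, and where a whole thing is asked for, a point or a joint stands for the part that bears it (a point fixed in the world has none). Each returns a list of dicts, best first, with "score" (0 to 1); they miss things now and then, are a little off and sometimes report something else, mostly with a low value. They report only what shows in the picture. A call takes as long as a camera call.
- look_for(label, camera): "location" ([x, y, z] in m, in world coordinates, good to about 4 mm: the middle of the surface that is visible of it).
- masks_of(label, camera): "region" (480x640 bool, what is visible of it).
The state is a dict: "clock": time; "joints": joint angles; "dq": joint speeds; "joint_efforts": joint torques, N m; "position": TCP position; "ee_rot": TCP orientation; "force": force on the tool from outside, world axes, zero at the start; "ft_torque": the same for the moment, N m; "width": opening from 0.0 (shut) to 1.0 (fully open).
Only numpy, scipy, OpenCV 4.12 (cv2) and the standard library are available. Lean on these libraries where they do the work, as an engineer would, in place of code of your own. Each camera call takes 0.05 s, during which the arm holds its last target.

## Working session

There is one attempt and no reset: what is moved stays moved. The work goes in short steps, Python scripts to look and compute and a shell command to move; the robot and the scene stay as the last step left them, time stands still between calls to the robot, and variables do not carry over. Pictures are saved under pics/ and viewed, and the job is handed in when it is done.

```bash
mkdir -p pics; ls
python3 - <<'E'
from cell import *
import cv2
s=monitor.observe()
for k,v in s.items(): print(k,v)
for n in ["scene","top"]:
    p,d=get_image(n); cv2.imwrite(f"pics/{n}0.png",p[:,:,::-1])
    for l in ["lane","dot0","dot4","seat","tart_center","dough_mid","salt_mid","glass_mid"]:
        try:
            r=look_for(l,n); print(n,l,[(x["location"],round(x["score"],2)) for x in r[:2]])
        except Exception as e: print(l,e)
E
```

```text
pics
clock 0.0
joints [ 1.02142285  0.43518459  0.02494071  1.57409544 -0.01153026  1.13400001
 -0.07506797]
dq [ 7.31199226e-04  2.83241068e-05 -8.72185418e-04 -5.93843514e-05
  1.69171726e-03 -1.38866273e-03  1.18604913e-03]
joint_efforts [-1.55553924e-03 -6.67844796e+01  9.84540023e-01 -3.14458251e+01
 -6.05903263e-02  4.28338966e-02  1.63851937e-04]
position [ 0.26975997 -0.56322019  0.22596912]
ee_rot [-3.06210865e+00 -6.95678307e-01  8.22379225e-04]
force [-0.34766407  0.23723622  0.06278291]
ft_torque [-0.05359462  0.03545544 -0.02295758]
width 1.0015585934033477
scene lane [([0.5698, 0.0005, 0.0122], 0.55)]
scene dot0 [([0.5714, 0.0031, 0.0091], 0.65)]
scene dot4 [([0.5714, 0.0031, 0.0091], 0.65)]
scene seat [([0.5696, 0.0078, 0.0052], 0.86)]
scene tart_center [([0.5349, 0.0525, 0.0339], 0.9)]
scene dough_mid [([0.6243, 0.1148, 0.0247], 0.8), ([0.575, 0.0036, 0.0111], 0.31)]
scene salt_mid [([0.5124, -0.1186, 0.0548], 0.82)]
scene glass_mid [([0.6278, 0.398, 0.0553], 0.72)]
top lane [([0.5832, -0.0203, 0.0101], 0.87)]
top dot0 [([0.5814, -0.0183, 0.0134], 0.79)]
top dot4 [([0.5814, -0.0183, 0.0134], 0.79)]
top seat [([0.5824, -0.016, 0.011], 0.67)]
top tart_center [([0.5433, 0.0353, 0.0333], 0.64)]
top dough_mid [([0.6307, 0.106, 0.0262], 0.71)]
top salt_mid [([0.512, -0.121, 0.0863], 0.64)]
top glass_mid [([0.6414, 0.3886, 0.0492], 0.66)]
```

View pics/scene0.png

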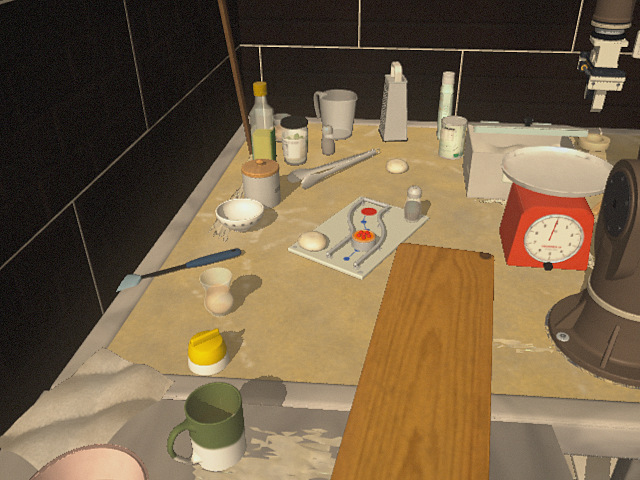

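View pics/top0.png

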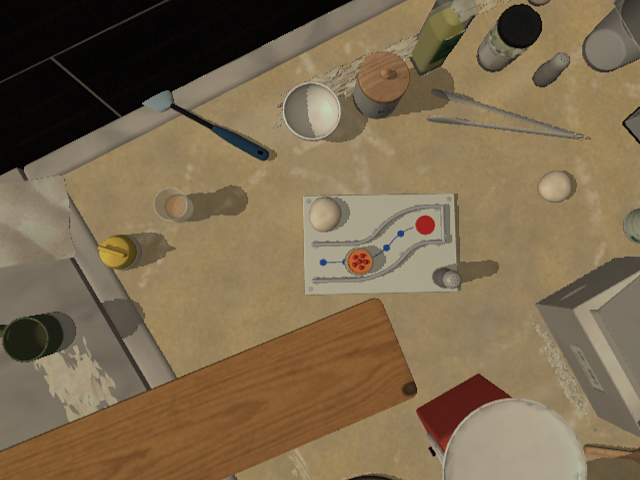

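```bash
cat > h.py <<'E'
import numpy as np, cv2
from cell import *
def ray(c,u,v,z):
    "intersect pixel ray with plane z (world)"
    R=np.array(c["R"]);t=np.array(c["t"]);o=-R.T@t
    d=R.T@np.array([(u-c["cx"])/c["fx"],(v-c["cy"])/c["fy"],1])
    return o+d*(z-o[2])/d[2]
def dep(c,u,v,d):
    R=np.array(c["R"]);t=np.array(c["t"])
    return R.T@(np.array([(u-c["cx"])/c["fx"]*d,(v-c["cy"])/c["fy"]*d,d])-t)
def proj(c,X):
    p=np.array(c["R"])@np.array(X)+np.array(c["t"]); return c["fx"]*p[0]/p[2]+c["cx"],c["fy"]*p[1]/p[2]+c["cy"]
def blobs(p,kind,lo=6):
    h=cv2.cvtColor(p,cv2.COLOR_RGB2HSV)
    if kind=="blue": m=cv2.inRange(h,(100,120,60),(130,255,255))
    else: m=cv2.inRange(h,(0,170,100),(6,255,255))|cv2.inRange(h,(174,170,100),(180,255,255))
    n,l,s,c=cv2.connectedComponentsWithStats(m)
    return m,[(s[i,4],c[i]) for i in range(1,n) if s[i,4]>=lo]
E
python3 - <<'E'
from h import *
for n in ["scene","top"]:
    p,d=get_image(n); c=get_calibration(n); R=np.array(c["R"]);print(n,"cam",-R.T@np.array(c["t"]),c["fx"])
    for k in ["blue","red"]:
        for a,(u,v) in blobs(p,k)[1]:
            q=ray(c,u,v,.01)
            if abs(q[0]-.57)<.12 and abs(q[1])<.2: print(n,k,a,(round(u,1),round(v,1)),q.round(4),dep(c,u,v,d[int(round(v)),int(round(u))]).round(4))
    for l in ["lane","tart_center","dough_mid","salt_mid","glass_mid"]:
        r=masks_of(l,n)
        if r:
            m=r[0]["region"];vv,uu=np.nonzero(m); print(l,r[0]["score"],uu.min(),uu.max(),vv.min(),vv.max(),uu.mean().round(1),vv.mean().round(1))
    if n=="top":
        cv2.imwrite("pics/topz.png",cv2.resize(p[180:310,290:480],None,fx=4,fy=4,interpolation=cv2.INTER_CUBIC)[:,:,::-1])
        for uv in [(330,370),(380,320),(200,430),(310,150)]: print(uv,dep(c,*uv,d[uv[1],uv[0]]).round(3))
E
```

```text
scene cam [-0.08366002  0.96497619  0.72124774] 582.4665532410467
scene blue 10 (np.float64(363.2), np.float64(221.3)) [ 0.6012 -0.0515  0.01  ] [ 0.5993 -0.0486  0.012 ]
scene blue 13 (np.float64(346.3), np.float64(258.0)) [0.5394 0.1024 0.01  ] [0.5377 0.1048 0.0119]
scene red 84 (np.float64(368.8), np.float64(211.0)) [ 0.6192 -0.1018  0.01  ] [ 0.6192 -0.1018  0.01  ]
scene red 63 (np.float64(363.3), np.float64(234.2)) [ 0.5667 -0.0024  0.01  ] [0.5422 0.0341 0.0368]
lane 0.61 289 428 197 278 360.5 236.3
tart_center 0.6 352 375 230 250 363.1 239.8
salt_mid 0.86 403 421 186 222 412.5 204.6
glass_mid 0.81 199 233 267 316 217.3 290.7
top cam [0.52694094 0.14842076 0.90794417] 449.2861985168278
top blue 28 (np.float64(400.4), np.float64(233.2)) [ 0.6036 -0.0512  0.01  ] [ 0.6038 -0.0515  0.0085]
top blue 28 (np.float64(386.2), np.float64(247.4)) [ 0.574  -0.0227  0.01  ] [ 0.5739 -0.0225  0.0109]
top blue 28 (np.float64(322.7), np.float64(262.1)) [0.5411 0.1045 0.01  ] [0.5412 0.1044 0.0084]
top red 268 (np.float64(424.8), np.float64(224.6)) [ 0.6225 -0.1008  0.01  ] [ 0.6225 -0.1006 
[... 222 characters left out ...]
4(358.9), np.float64(261.2)) [0.5448 0.0318 0.01  ] [0.5441 0.036  0.0421]
top red 13 (np.float64(364.8), np.float64(261.5)) [0.5445 0.0199 0.01  ] [0.5439 0.0242 0.0397]
top red 16 (np.float64(353.8), np.float64(264.4)) [0.5382 0.0421 0.01  ] [0.5378 0.0456 0.0393]
top red 13 (np.float64(360.4), np.float64(267.4)) [0.5325 0.0287 0.01  ] [0.5323 0.0326 0.0398]
lane 0.77 303 456 193 295 381.8 243.9
tart_center 0.79 344 372 249 274 358.1 261.7
dough_mid 0.86 309 340 197 232 324.3 214.4
salt_mid 0.61 431 460 267 288 445.4 277.9
glass_mid 0.39 303 457 194 295 381.6 243.8
(330, 370) [0.332 0.086 0.023]
(380, 320) [ 0.43  -0.01   0.023]
(200, 430) [0.214 0.331 0.022]
(310, 150) [0.77  0.136 0.001]
```

View pics/topz.png

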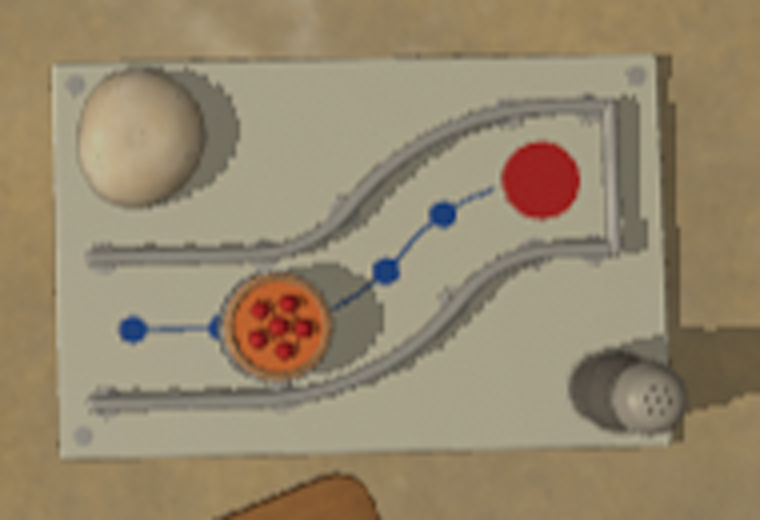

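Run:
```python
from h import *
p,d=get_image("top"); c=get_calibration("top")
vv,uu=np.mgrid[0:480,0:640]; R=np.array(c["R"]);t=np.array(c["t"])
P=np.stack([(uu-c["cx"])/c["fx"]*d,(vv-c["cy"])/c["fy"]*d,d],-1)-t; W=(P@R)[d>0]
print(W.min(0),W.max(0))
H,xe,ye=None,np.arange(.1,.8,.05),np.arange(-.65,.46,.05)
print("y      ",*[f"{y:5.2f}" for y in ye])
for x in xe:
    print(f"{x:.2f}",*[f"{W[m][:,2].max()*1000:5.0f}" if (m:=(abs(W[:,0]-x)<.025)&(abs(W[:,1]-y)<.025)).any() else "  nan" for y in ye])
L=np.array([[-36,117],[-9,-11],[19,-41],[36,-92]])/1000
def fit(L,Wd):
    a,b=L.mean(0),Wd.mean(0);U,S,V=np.linalg.svd((L-a).T@(Wd-b)); Q=V.T@U.T
    return Q,b-Q@a
Wt=np.array([[.5411,.1045],[.574,-.0227],[.6036,-.0512],[.6225,-.1008]])
Q,o=fit(L,Wt); print("top yaw",np.degrees(np.arctan2(Q[1,0],Q[0,0])),o,(L@Q.T+o-Wt)*1000)
Ws=np.array([[.5394,.1024],[.6012,-.0515],[.6192,-.1018]]);Qs,os=fit(L[[0,2,3]],Ws);print("scene",np.degrees(np.arctan2(Qs[1,0],Qs[0,0])),os)
A=np.array([[-36,117],[-36,72],[-31,27],[-9,-11],[19,-41],[36,-92]])/1000
print(A@Q.T+o); print("tart top-centre", ray(c,358.5,261.6,.036), "salt top", ray(c,445,278,.09))
```

```text
[ 0.11263755 -0.56392684 -0.02245297] [1.12257542 0.75165219 0.38454347]
y       -0.65 -0.60 -0.55 -0.50 -0.45 -0.40 -0.35 -0.30 -0.25 -0.20 -0.15 -0.10 -0.05  0.00  0.05  0.10  0.15  0.20  0.25  0.30  0.35  0.40  0.45
0.10   nan   nan     2     3     3   nan   nan   nan   nan   nan     2     4    10    15    13     8     8     3     7    24    25    26    25
0.15   nan   nan    16    16    16   nan   nan   nan   nan   nan    41    28     4     5     4     5    23    27    27    27    28    27    27
0.20   nan   nan    14    16    16     5   nan   210   194   194   195   210     4     5    25    27    28    28    28    28    29    28    27
0.25   nan   nan   nan    94   130    10     4   210   198   194   195   210    27    27    28    28    28    28    28    28    27    28    28
0.30   nan   nan   nan    78   131   132     5   210   210   205   210   210    27    28    28    28    27    28    29    28    27    28    26
0.35   nan   nan   nan   nan    82   199    10     4   209   210   210     5    27    28    28    28    29    28    27    27    26     9     9
0.40   nan   nan   nan 
[... 893 characters left out ...]
     4    14    14    13    13    12    10     4     4     4     5     5     6     5
0.75   nan   nan     6     5     5    26    27     5     5     5     4     4     5     6     4     5     4    18    20    18     6     4     6
top yaw 2.6450159320370488 [ 0.58249117 -0.01092256] [[ 0.03022171 -0.20853257]
 [ 0.00838019  0.37382768]
 [-0.23701519  0.19792862]
 [ 0.19841328 -0.36322374]]
scene 2.419620347485104 [ 0.58004715 -0.01190547]
[[ 0.54113022  0.10429147]
 [ 0.54320687  0.05933941]
 [ 0.5502782   0.01461809]
 [ 0.57400838 -0.02232617]
 [ 0.60336298 -0.05100207]
 [ 0.62269841 -0.10116322]]
tart top-centre [0.54349354 0.03604427 0.036     ] salt top [ 0.5166173  -0.11719586  0.09      ]
```

```bash
python3 -m crank '[[[0,0,-3],0,255],[[0,0,-4],0,255],[[0,0,-4],0,255],[[1,-0.9,0],0,255],[[2.5,-2.3,0],0,255]]' 20
python3 -m crank '[[[3,-2.7,0],0,255],[[3,-2.7,0],0,255],[[3,-2.7,0],0,255],[[3,-2.7,0],0,255],[[3,-2.7,0],0,255]]'
```

```text
clock: 2.05
position: [0.2864, -0.5218, 0.3376]
ee_rot: [3.062, 0.688, -0.001]
force: [0.6, 0.4, 0.0]
width: 0.618
clock: 2.55
position: [0.365, -0.3314, 0.3367]
ee_rot: [3.063, 0.696, 0.0]
force: [0.9, -0.9, -0.4]
width: 0.179
```

```bash
python3 -m crank '[[[3.5,-3.2,0],0,255],[[3.5,-3.2,0],0,255],[[3.5,-3.2,0],0,255],[[3.5,-3.2,0],0,255],[[3.5,-3.2,0],0,255]]'
python3 -m crank '[[[3.5,-3.2,0],0,255],[[3.5,-3.2,0],0,255],[[3.5,-3.2,0],0,255],[[3.5,-3.2,0],0,255],[[3,-2.7,0],0,255]]'
python3 -m crank '[[[0,0,3],6,255],[[0,0,4],6,255],[[0,0,4],6,255],[[0,0,3],5,255],[[0,0,0],0,255]]'
python3 - <<'E'
from h import *
from scipy.spatial.transform import Rotation as Ro
s=monitor.observe(); print(s["clock"],s["position"],Ro.from_rotvec(s["ee_rot"]).as_matrix().round(4).tolist(),s["width"],s["force"])
p,d=get_image("wrist"); c=get_calibration("wrist"); cv2.imwrite("pics/w1.png",p[:,:,::-1])
for k in ["blue","red"]:
    for a,(u,v) in blobs(p,k,30)[1]: print(k,a,round(u,1),round(v,1),ray(c,u,v,.01).round(4))
E
```

```text
clock: 3.05
position: [0.4537, -0.1113, 0.3368]
ee_rot: [3.063, 0.696, 0.001]
force: [1.3, -0.4, -0.1]
width: 0.009
clock: 3.55
position: [0.54, 0.1027, 0.3367]
ee_rot: [-3.063, -0.697, -0.0]
force: [0.6, -0.8, -0.7]
width: 0.003
clock: 4.05
position: [0.537, 0.0991, 0.1928]
ee_rot: [3.139, 0.069, -0.012]
force: [-0.6, -0.3, 0.7]
width: 0.002
4.05 [0.5370084  0.09911237 0.1928245 ] [[0.999, 0.0442, -0.0073], [0.0442, -0.999, -0.002], [-0.0074, 0.0016, -1.0]] 0.0015721964840891241 [-0.62845433 -0.29748132  0.68604722]
blue 66 456.5 179.1 [ 0.5747 -0.023   0.01  ]
blue 115 312.2 206.9 [0.5431 0.1052 0.01  ]
red 172 557.3 140.3 [ 0.6124 -0.1056  0.01  ]
red 96 401.1 200.9 [0.5526 0.0244 0.01  ]
red 93 384.6 204.4 [0.5486 0.0392 0.01  ]
red 113 394.5 214.0 [0.54   0.0291 0.01  ]
red 100 408.5 215.1 [0.5396 0.0161 0.01  ]
red 91 381.9 220.5 [0.5333 0.0402 0.01  ]
red 87 396.5 227.2 [0.5276 0.0259 0.01  ]
```

View pics/w1.png

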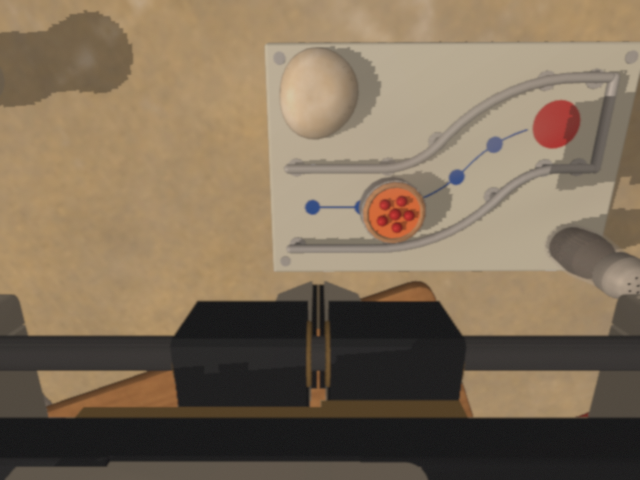

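Run:
```python
from h import *
from scipy.spatial.transform import Rotation as Ro
s=monitor.observe(); M=Ro.from_rotvec(s["ee_rot"]).as_matrix()
p,d=get_image("wrist"); c=get_calibration("wrist")
R=np.array(c["R"]);print("cam in tool",(M.T@(-R.T@np.array(c["t"])-s["position"])*1000).round(1), s["position"])
f=lambda u,v:(M.T@(dep(c,u,v,d[v,u])-s["position"])*1000).round(1)
for v in [290,297,310,330,350,380,410]:
    print(v,[(u,f(u,v).tolist()) for u in (180,200,285,300,312,318,326,340,355,440)])
```

```text
cam in tool [  80.9   -0.6 -160.1] [0.53856877 0.09976278 0.19551757]
290 [(180, [-80.0, -139.6, 193.4]), (200, [-80.4, -119.8, 194.4]), (285, [-79.5, -33.7, 192.6]), (300, [13.1, -8.2, -11.1]), (312, [11.8, -3.2, -8.1]), (318, [9.1, -0.6, -2.2]), (326, [13.3, 2.8, -11.4]), (340, [13.2, 8.7, -11.3]), (355, [-79.9, 36.7, 193.5]), (440, [-80.9, 123.1, 195.7])]
297 [(180, [-88.6, -141.2, 195.4]), (200, [-87.6, -120.1, 193.3]), (285, [12.8, -14.1, -17.3]), (300, [12.9, -8.0, -17.5]), (312, [12.0, -3.1, -15.5]), (318, [6.5, -0.6, -4.0]), (326, [13.2, 2.7, -18.1]), (340, [13.1, 8.4, -17.7]), (355, [12.9, 14.5, -17.5]), (440, [-88.2, 123.5, 194.7])]
310 [(180, [-103.0, -142.4, 194.7]), (200, [37.8, -29.1, -76.8]), (285, [38.2, -8.5, -77.6]), (300, [38.1, -4.9, -77.4]), (312, [11.5, -2.9, -26.0]), (318, [1.2, -0.6, -6.2]), (326, [13.3, 2.4, -29.6]), (340, [38.6, 4.6, -78.4]), (355, [37.9, 8.3, -77.0]), (440, [38.8, 28.1, -78.7])]
330 [(180, [38.3, -30.3, -87.0]), (200, [38.3, -26.0, -87.0]), (285, [38.4, -7.7, -87.3]), (300, [38.5, -4.5, -87.4]), (312, [11.6, -2.7, -41.3]), (318, [-112.7, -0
[... 277 characters left out ...]
1.7, -0.6, -84.4]), (326, [33.2, 1.2, -86.8]), (340, [80.9, -0.6, -160.1]), (355, [36.4, 7.0, -91.7]), (440, [36.0, 24.6, -91.0])]
380 [(180, [28.7, -29.9, -91.1]), (200, [28.4, -25.8, -90.6]), (285, [28.5, -7.6, -90.8]), (300, [28.6, -4.4, -90.9]), (312, [-4.1, -2.7, -47.7]), (318, [-169.9, -0.5, 171.5]), (326, [26.9, 1.2, -88.7]), (340, [29.1, 4.0, -91.6]), (355, [29.2, 7.2, -91.8]), (440, [29.3, 25.0, -91.9])]
410 [(180, [23.5, -29.4, -94.0]), (200, [23.1, -25.4, -93.5]), (285, [24.0, -7.4, -94.5]), (300, [24.1, -4.3, -94.6]), (312, [23.8, -1.8, -94.3]), (318, [23.8, -0.6, -94.3]), (326, [23.7, 1.1, -94.1]), (340, [24.0, 4.0, -94.6]), (355, [23.5, 7.1, -93.9]), (440, [23.9, 24.8, -94.3])]
```

```bash
cat >> h.py <<'E'
from scipy.spatial.transform import Rotation as Ro
def go(x,y,z,yaw):
    s=monitor.observe(); M=Ro.from_rotvec(s["ee_rot"]).as_matrix()
    th=np.degrees(np.arctan2(M[0,1],-M[1,1]))
    print("clock",round(s["clock"],2),"pos",s["position"].round(4),"yaw",th.round(2),"tilt",M[:2,2].round(4),"F",np.round(s["force"],1))
    D=M.T@(np.array([x,y,z])-s["position"])*100; print("need tool cm",D.round(2),"turn",round(th-yaw,1))
E
python3 -m crank '[[[0,0,0],0,255],[[0,0,0],0,255]]' >/dev/null; python3 -c "
from h import *
go(.5415,.1045,.06,2.6)"
```

```text
clock 4.35 pos [0.5409 0.1004 0.1986] yaw 2.66 tilt [0.0031 0.0007] F [-0.2  0.   0.6]
need tool cm [ 0.04 -0.4  13.86] turn 0.1
```

```bash
python3 -m crank '[[[0,-0.2,3],0,255],[[0,-0.2,4],0,255],[[0,0,4],0,255],[[0,0,2.5],0,255],[[0,0,0],0,255]]' ; python3 -m crank '[[[0,0,0],0,255],[[0,0,0],0,255]]' >/dev/null;  python3 - <<'E'
from h import *
go(.5415,.1045,.015,2.6)
for n in ["top","wrist"]:
    p,d=get_image(n); cv2.imwrite(f"pics/{n}2.png",p[:,:,::-1]); c=get_calibration(n)
    for k in ["blue","red"]:
        for a,(u,v) in blobs(p,k,20)[1]: print(n,k,a,round(u,1),round(v,1),ray(c,u,v,.01).round(4))
E
```

```text
clock: 4.85
position: [0.5381, 0.1034, 0.0597]
ee_rot: [3.14, 0.072, -0.006]
force: [0.7, 0.3, -0.1]
width: 0.003
clock 5.05 pos [0.5412 0.1045 0.0638] yaw 2.6 tilt [0.0033 0.0008] F [-0.4 -0.3  0.4]
need tool cm [0.02 0.   4.88] turn 0.0
top blue 409 239.0 142.3 [0.7777 0.2795 0.01  ]
top blue 28 400.3 233.1 [ 0.6038 -0.0509  0.01  ]
top red 269 424.8 224.6 [ 0.6225 -0.1008  0.01  ]
wrist blue 317 606.5 166.4 [ 0.6049 -0.0509  0.01  ]
wrist blue 332 318.4 263.2 [0.5414 0.1043 0.01  ]
wrist blue 64 387.0 262.7 [0.5435 0.0639 0.01  ]
wrist red 221 464.7 261.9 [0.5461 0.0181 0.01  ]
wrist red 228 436.9 267.1 [0.5421 0.0341 0.01  ]
wrist red 517 453.7 291.3 [0.527  0.0218 0.01  ]
wrist red 224 475.2 283.6 [0.5326 0.0096 0.01  ]
wrist red 221 431.5 291.6 [0.5262 0.0352 0.01  ]
```

View pics/wrist2.png

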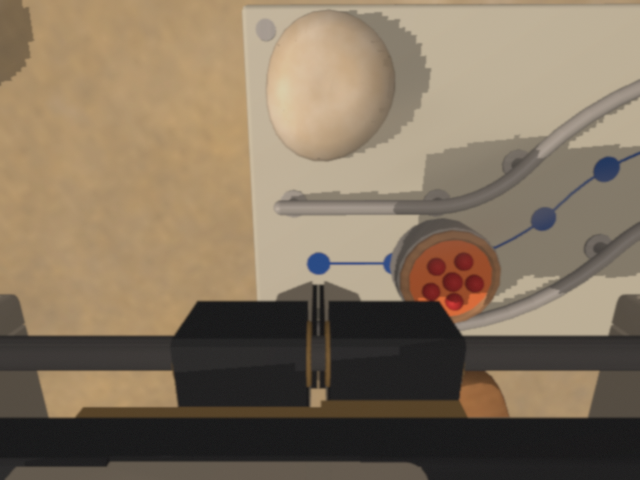

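```bash
python3 -m crank '[[[0,0,1.5],0,255],[[0,0,1.5],0,255],[[0,0,1],0,255],[[0,0,0.8],0,255],[[0,0,0],0,255]]' ; python3 -m crank '[[[0,0,0],0,255],[[0,0,0],0,255]]' >/dev/null;  python3 - <<'E'
from h import *
go(.543,.0595,.0155,9)
E
```

```text
clock: 5.65
position: [0.5393, 0.1039, 0.0132]
ee_rot: [3.14, 0.071, -0.001]
force: [0.1, 0.3, 0.1]
width: 0.007
clock 5.85 pos [0.5401 0.1042 0.0143] yaw 2.6 tilt [0.001  0.0002] F [ 0.8  1.  -0.2]
need tool cm [ 0.09  4.48 -0.12] turn -6.4
```

```bash
python3 -m crank '[[[0.03,0.3,-0.1],0,255],[[0.03,0.5,0],0,255],[[0,0.5,0],0,255],[[0,0.5,0],0,255],[[0,0.5,0],0,255]]' ; python3 -m crank '[[[0,0.4,0],-1,255],[[0,0.4,0],-1,255],[[0,0.4,0],-1,255],[[0,0.4,0],-1,255],[[0,0.4,0],-1,255]]';  python3 - <<'E'
from h import *
go(.543,.0595,.0155,9)
for n in ["wrist"]:
    p,d=get_image(n); cv2.imwrite(f"pics/{n}3.png",p[:,:,::-1]); c=get_calibration(n)
    for a,(u,v) in blobs(p,"blue",20)[1]: print(n,a,round(u,1),round(v,1),ray(c,u,v,.01).round(4))
E
```

```text
clock: 6.35
position: [0.5413, 0.0803, 0.0147]
ee_rot: [3.141, 0.071, -0.0]
force: [-0.8, -0.8, 0.4]
width: 0.003
clock: 6.85
position: [0.5428, 0.0608, 0.0147]
ee_rot: [3.135, 0.211, -0.0]
force: [-0.4, 0.6, -0.3]
width: 0.006
clock 6.85 pos [0.5428 0.0608 0.0147] yaw 7.69 tilt [-0.0001 -0.    ] F [-0.4  0.6 -0.3]
need tool cm [-0.    0.13 -0.08] turn -1.3
wrist 266 597.2 209.3 [ 0.6025 -0.0546  0.01  ]
wrist 614 509.8 260.3 [ 0.5745 -0.0235  0.01  ]
wrist 538 225.4 291.3 [0.542  0.1032 0.01  ]
```

View pics/wrist3.png

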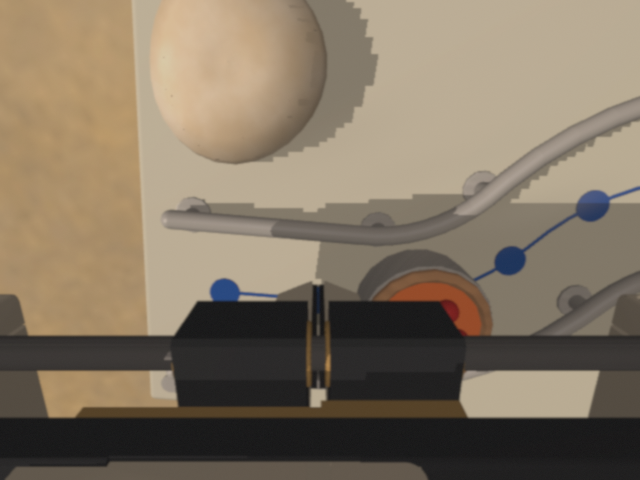

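```bash
python3 -m crank '[[[0,0.4,-0.02],-1.5,255],[[-0.03,0.5,-0.02],-2,255],[[-0.05,0.5,0],-2,255],[[-0.07,0.5,0],-2,255],[[-0.1,0.5,0],-2,255]]' ;  python3 - <<'E'
from h import *
go(.5505,.0145,.0155,32)
E
```

```text
clock: 7.4
position: [0.5453, 0.0369, 0.0152]
ee_rot: [-3.106, -0.471, -0.0]
force: [0.4, 1.6, -0.8]
width: 0.006
clock 7.4 pos [0.5453 0.0369 0.0152] yaw 17.25 tilt [0.0002 0.0001] F [ 0.4  1.6 -0.8]
need tool cm [-0.16  2.29 -0.03] turn -14.7
```

```bash
python3 -m crank '[[[-0.08,0.45,0],-3,255],[[-0.09,0.45,0],-3,255],[[-0.1,0.45,0],-3,255],[[-0.1,0.45,0],-3,255],[[-0.1,0.45,0],-3,255]]' ;  python3 - <<'E'
from h import *
go(.5745,-.0228,.0155,43)
for n in ["top","scene"]:
    p,d=get_image(n); c=get_calibration(n)
    z=p[160:340,250:500] if n=="top" else p[170:300,280:460]
    cv2.imwrite(f"pics/{n}4.png",cv2.resize(z,None,fx=3,fy=3,interpolation=cv2.INTER_CUBIC)[:,:,::-1])
    print(n,[(x["location"],x["score"]) for x in look_for("tart_center",n)[:2]])
E
```

```text
clock: 7.9
position: [0.5497, 0.0144, 0.0151]
ee_rot: [-3.018, -0.874, -0.0]
force: [0.2, 1.2, -0.3]
width: 0.004
clock 7.9 pos [0.5497 0.0144 0.0151] yaw 32.29 tilt [0. 0.] F [ 0.2  1.2 -0.3]
need tool cm [ 0.11  4.47 -0.04] turn -10.7
top []
scene []
```

View pics/top4.png

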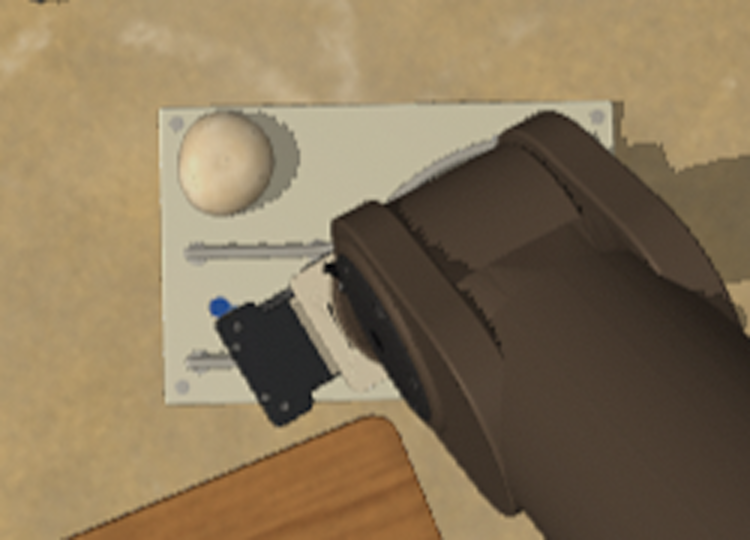

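View pics/scene4.png

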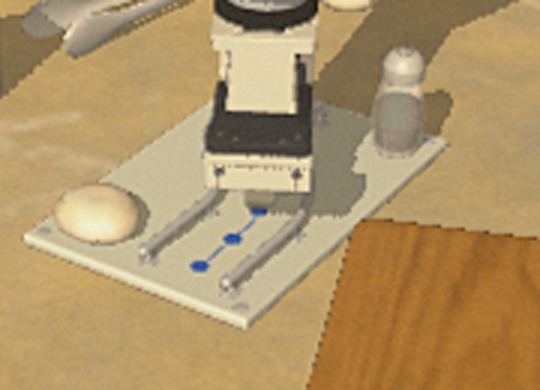

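Run:
```python
from h import *
p,d=get_image("wrist"); cv2.imwrite("pics/w5.png",p[:,:,::-1])
```

```text
(no output)
```

View pics/w5.png

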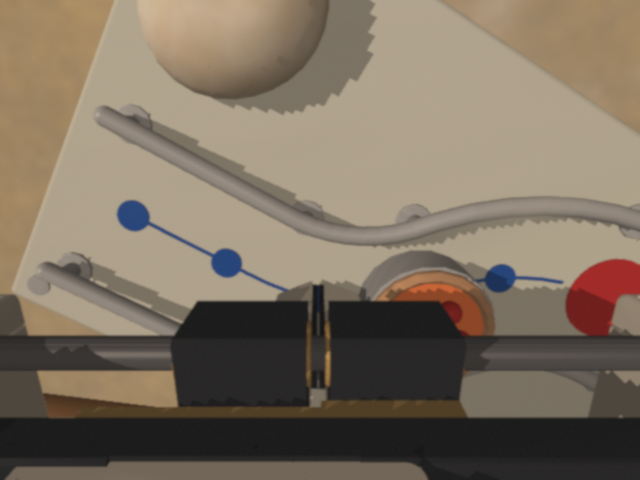

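```bash
python3 -m crank '[[[-0.05,0.44,0],-1,255],[[-0.05,0.44,0],-1,255],[[-0.04,0.44,0],-1,255],[[-0.04,0.44,0],-1,255],[[-0.03,0.44,0],-1,255]]' ;  python3 -c "
from h import *
go(.5745,-.0228,.0155,43)"
```

```text
clock: 8.65
position: [0.5605, -0.0053, 0.0151]
ee_rot: [2.978, 1.001, 0.0]
force: [0.2, 0.6, 0.4]
width: 0.006
clock 8.65 pos [ 0.5605 -0.0053  0.0151] yaw 37.16 tilt [ 0.     -0.0001] F [0.2 0.6 0.4]
need tool cm [ 0.06  2.24 -0.04] turn -5.8
```

```bash
python3 -m crank '[[[0,0.45,0],-1,255],[[0,0.45,0],-1,255],[[0,0.45,0],-1,255],[[0,0.45,0],-1,255],[[0,0.45,0],-1,255]]' ;  python3 -c "
from h import *
go(.589,-.0368,.0155,33)
go(.604,-.051,.0155,24)
p,d=get_image('wrist'); cv2.imwrite('pics/w6.png',p[:,:,::-1])"
```

```text
clock: 9.15
position: [0.5746, -0.0226, 0.0151]
ee_rot: [2.931, 1.13, -0.0]
force: [0.3, 0.7, 0.3]
width: 0.006
clock 9.15 pos [ 0.5746 -0.0226  0.0151] yaw 42.18 tilt [-0.0001 -0.0001] F [0.3 0.7 0.3]
need tool cm [ 0.11  2.01 -0.04] turn 9.2
clock 9.15 pos [ 0.5746 -0.0226  0.0151] yaw 42.18 tilt [-0.0001 -0.0001] F [0.3 0.7 0.3]
need tool cm [ 0.27  4.07 -0.04] turn 18.2
```

View pics/w6.png

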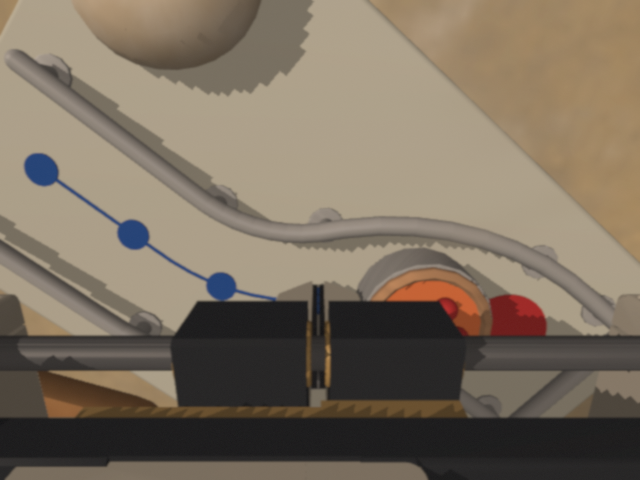

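```bash
python3 -m crank '[[[0.03,0.4,0],2,255],[[0.05,0.4,0],2,255],[[0.06,0.4,0],2,255],[[0.07,0.4,0],2,255],[[0.08,0.4,0],2,255]]' ;  python3 -c "
from h import *
go(.604,-.051,.0155,24)"
```

```text
clock: 9.7
position: [0.5893, -0.0365, 0.0151]
ee_rot: [3.02, 0.864, -0.0]
force: [0.5, 0.6, -0.4]
width: 0.004
clock 9.7 pos [ 0.5893 -0.0365  0.0151] yaw 31.92 tilt [-0.     -0.0001] F [ 0.5  0.6 -0.4]
need tool cm [ 0.48  2.01 -0.04] turn 7.9
```

```bash
python3 -m crank '[[[0.1,0.4,0],1.6,255],[[0.11,0.4,0],1.6,255],[[0.12,0.4,0],1.6,255],[[0.13,0.4,0],1.6,255],[[0.13,0.4,0],1.6,255]]' ;  python3 -c "
from h import *
go(.6085,-.058,.0155,14)
p,d=get_image('wrist'); cv2.imwrite('pics/w7.png',p[:,:,::-1])
p,d=get_image('scene'); cv2.imwrite('pics/s7.png',cv2.resize(p[170:300,280:460],None,fx=3,fy=3,interpolation=cv2.INTER_CUBIC)[:,:,::-1])"
```

```text
clock: 10.2
position: [0.6041, -0.0511, 0.0151]
ee_rot: [-3.073, -0.652, 0.0]
force: [-0.8, -0.5, 0.3]
width: 0.006
clock 10.2 pos [ 0.6041 -0.0511  0.0151] yaw 23.96 tilt [-0.0001  0.    ] F [-0.8 -0.5  0.3]
need tool cm [ 0.13  0.81 -0.04] turn 10.0
```

View pics/w7.png

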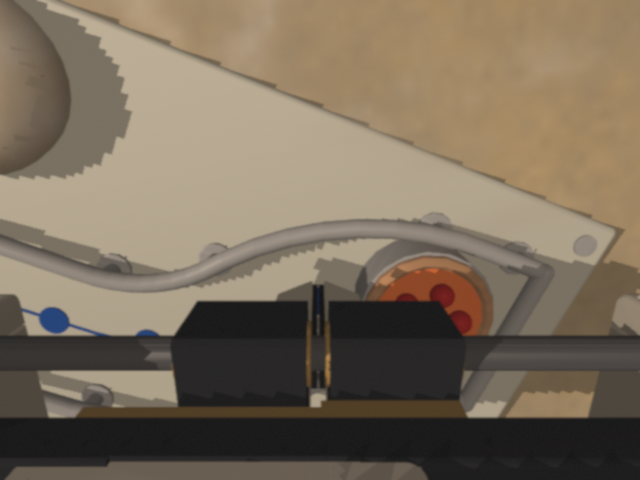

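View pics/s7.png

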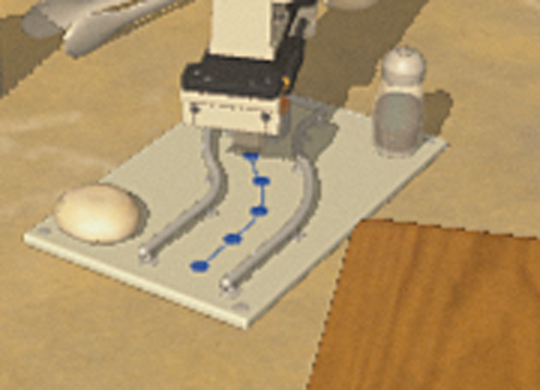

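```bash
python3 -m crank '[[[0.04,0.25,0],1.5,255],[[0.03,0.25,0],1.5,255],[[0.02,0.2,0],1.5,255]]' ;  python3 -c "
from h import *
go(.6085,-.058,.0155,14)
p,d=get_image('wrist'); cv2.imwrite('pics/w8.png',p[:,:,::-1]); c=get_calibration('wrist')
for n in range(1):
  r=masks_of('tart_center','wrist')
  for x in r[:1]:
    m=x['region']; vv,uu=np.nonzero(m); print(x['score'],uu.min(),uu.max(),vv.min(),vv.max())
  print(look_for('tart_center','wrist')[:1])
"
```

```text
clock: 10.6
position: [0.6074, -0.0572, 0.0151]
ee_rot: [3.096, 0.531, -0.0]
force: [-0.9, 0.3, 0.2]
width: 0.008
clock 10.6 pos [ 0.6074 -0.0572  0.0151] yaw 19.47 tilt [-0.0001 -0.    ] F [-0.9  0.3  0.2]
need tool cm [ 0.07  0.11 -0.04] turn 5.5
0.64 354 493 237 336
[{'location': [0.6371, -0.0901, 0.0308], 'score': 0.96}]
```

View pics/w8.png

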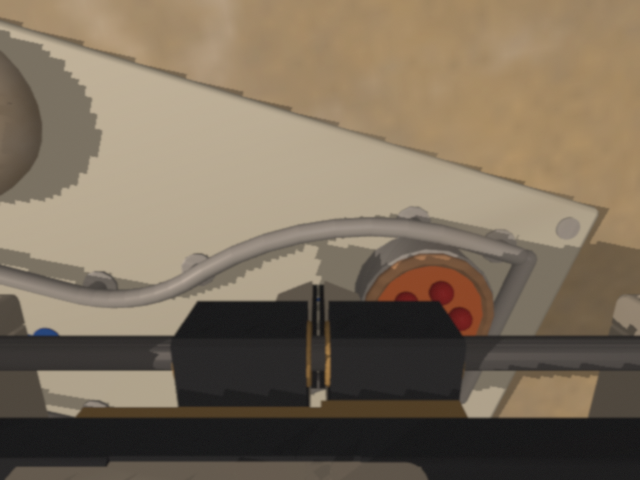

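```bash
cat >> h.py <<'E'
from scipy.optimize import least_squares
def tart():
    s=monitor.observe(); M=Ro.from_rotvec(s["ee_rot"]).as_matrix()
    p,d=get_image("wrist"); c=get_calibration("wrist")
    r=masks_of("tart_center","wrist"); m=r[0]["region"]&(d>0)
    m=cv2.dilate(m.astype(np.uint8),np.ones((5,5)))>0
    vv,uu=np.nonzero(m&(d>0)); R=np.array(c["R"]);t=np.array(c["t"]);dd=d[vv,uu]
    W=(np.stack([(uu-c["cx"])/c["fx"]*dd,(vv-c["cy"])/c["fy"]*dd,dd],-1)-t)@R
    q=W[(W[:,2]>.030)&(W[:,2]<.048)][:,:2]
    # convex hull arc in angular bins from rough centre
    T=(q-s["position"][:2])@M[:2,:2]  # tool x,y
    T=T[(T[:,1]>.015)&(T[:,0]>-.02)]
    h=cv2.convexHull((T*1000).astype(np.float32))[:,0,:]/1000
    # keep hull points on the upper (tool +x) and +y side
    h=h[(h[:,0]>0.006)]
    f=least_squares(lambda a:np.hypot(h[:,0]-a[0],h[:,1]-a[1])-.028,[0,.046],loss="soft_l1",f_scale=.001)
    cw=s["position"][:2]+M[:2,:2]@f.x
    print("tart tool",f.x.round(4),"world",cw.round(4),"n",len(h),"res",np.abs(f.fun).mean().round(4),"seat off",(cw-[.6227,-.1010]).round(4))
E
python3 -c "
from h import *
tart()"
```

```text
tart tool [0.0051 0.0438] world [ 0.627  -0.0968] n 19 res 0.0005 seat off [0.0043 0.0042]
```

```bash
python3 -m crank '[[[0.06,0.1,0],2,255],[[0.06,0.1,0],2,255],[[0.06,0.1,0],2,255],[[0,0,0],0,255]]' ;  python3 -c "
from h import *
go(.6105,-.062,.0155,10)
tart()
"
```

```text
clock: 11.25
position: [0.6102, -0.0595, 0.0152]
ee_rot: [3.12, 0.369, 0.0]
force: [0.6, 0.1, -0.3]
width: 0.006
clock 11.25 pos [ 0.6102 -0.0595  0.0152] yaw 13.48 tilt [ 0.0002 -0.0002] F [ 0.6  0.1 -0.3]
need tool cm [-0.03  0.25 -0.03] turn 3.5
tart tool [0.0069 0.044 ] world [ 0.6272 -0.1006] n 26 res 0.0002 seat off [0.0045 0.0004]
```

```bash
python3 -m crank '[[[0.02,0.05,0],1.5,255],[[0.02,0.05,0],1.5,255],[[0,0.03,0],0,255],[[0,0,0],0,255]]' ;  python3 -c "
from h import *
go(.6105,-.062,.0155,10)
tart()
"
```

```text
clock: 11.75
position: [0.6107, -0.0601, 0.0151]
ee_rot: [-3.128, -0.291, -0.0]
force: [-0.5, 1.8, -0.1]
width: 0.005
clock 11.75 pos [ 0.6107 -0.0601  0.0151] yaw 10.62 tilt [-0.      0.0004] F [-0.5  1.8 -0.1]
need tool cm [-0.05  0.18 -0.04] turn 0.6
tart tool [0.0086 0.0439] world [ 0.6272 -0.1016] n 29 res 0.0002 seat off [ 0.0045 -0.0006]
```

```bash
python3 -m crank '[[[0,0.07,0],0,255],[[0,0,0],0,255],[[0,0,0],0,255]]' ;  python3 -c "
from h import *
go(.6105,-.062,.0155,10)
tart()
"
```

```text
clock: 12.15
position: [0.6108, -0.0604, 0.0151]
ee_rot: [-3.127, -0.291, -0.0]
force: [-0.3, 5.9, 0.1]
width: 0.006
clock 12.15 pos [ 0.6108 -0.0604  0.0151] yaw 10.64 tilt [-0.      0.0009] F [-0.3  5.9  0.1]
need tool cm [-0.06  0.16 -0.04] turn 0.6
tart tool [0.0085 0.0437] world [ 0.6272 -0.1017] n 31 res 0.0002 seat off [ 0.0045 -0.0007]
```

```bash
python3 -m crank '[[[0,-0.3,0],0,255],[[-0.2,-0.5,0],0,255],[[-0.2,-0.5,0],0,255],[[0,0,-1],0,255],[[0,0,-3],0,255]]'
python3 -m crank '[[[0,0,-4],0,255],[[0,0,-4],0,255],[[0,0,-4],0,255],[[0,0,-4],0,255],[[0,0,-4],0,255]]'
python3 -c "
from h import *
go(.48,-.35,.30,10)
"
```

```text
clock: 12.75
position: [0.6024, -0.0493, 0.0537]
ee_rot: [-3.128, -0.291, 0.008]
force: [0.7, -0.4, 0.5]
width: 0.006
clock: 13.25
position: [0.6041, -0.0494, 0.2578]
ee_rot: [3.128, 0.29, 0.001]
force: [1.4, 0.4, 0.1]
width: 0.007
clock 13.25 pos [ 0.6041 -0.0494  0.2578] yaw 10.59 tilt [ 0.0008 -0.0004] F [1.4 0.4 0.1]
need tool cm [-17.72  27.27  -4.22] turn 0.6
```

```bash
python3 -m crank '[[[0,0,-4],0,255],[[0,0,-3],0,255],[[-1.5,3.5,0],0,255],[[-1.5,4,0],0,255],[[-1.5,4,0],0,255]]'
python3 -m crank '[[[-1.5,4,0],0,255],[[-1.5,4,0],0,255],[[-1.5,4,0],0,255],[[0,0,0],0,255],[[0,0,0],0,255]]'
python3 - <<'E'
from h import *
p,d=get_image("top"); c=get_calibration("top")
r=masks_of("tart_center","top"); 
for x in r[:1]:
    vv,uu=np.nonzero(x["region"]); u,v=(uu.min()+uu.max())/2,(vv.min()+vv.max())/2; print(x["score"],u,v,ray(c,u,v,.034).round(4))
for l in ["salt_mid","dough_mid","glass_mid","tart_center"]: print(l,[(x["location"],round(x["score"],2)) for x in look_for(l,"top")[:1]])
cv2.imwrite("pics/top9.png",cv2.resize(p[180:310,290:480],None,fx=4,fy=4,interpolation=cv2.INTER_CUBIC)[:,:,::-1])
p,d=get_image("scene");cv2.imwrite("pics/scene9.png",p[:,:,::-1])
for l in ["glass_mid","salt_mid"]: print(l,[(x["location"],round(x["score"],2)) for x in look_for(l,"scene")[:1]])
E
```

```text
clock: 13.75
position: [0.5808, -0.1716, 0.3265]
ee_rot: [3.127, 0.292, 0.002]
force: [-0.5, 0.3, 0.6]
width: 0.006
clock: 14.25
position: [0.5584, -0.2981, 0.3255]
ee_rot: [3.128, 0.286, -0.0]
force: [0.4, 0.2, 0.3]
width: 0.005
0.72 426.5 222.0 [ 0.6252 -0.0974  0.034 ]
salt_mid [([0.5141, -0.1213, 0.0861], 0.95)]
dough_mid [([0.633, 0.1041, 0.033], 0.76)]
glass_mid [([0.5726, -0.0058, 0.0126], 0.73)]
tart_center [([0.6269, -0.1006, 0.0359], 0.95)]
glass_mid [([0.6279, 0.3948, 0.0537], 0.83)]
salt_mid [([0.5116, -0.1154, 0.0554], 0.56)]
```

View pics/top9.png

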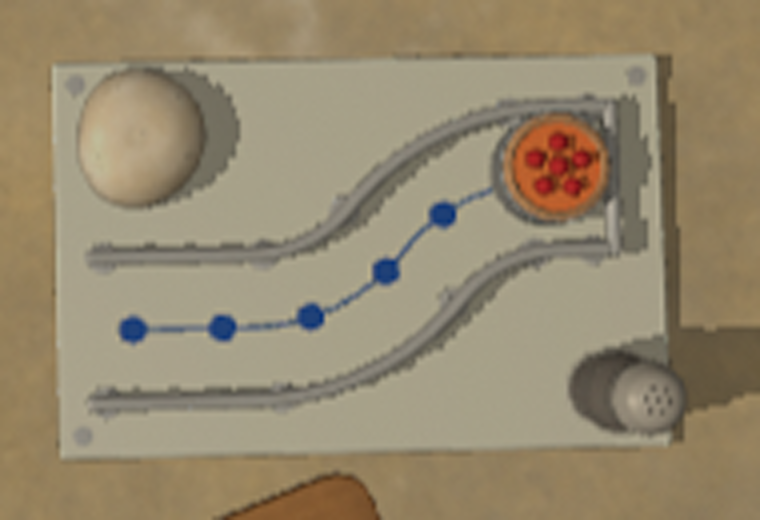

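View pics/scene9.png

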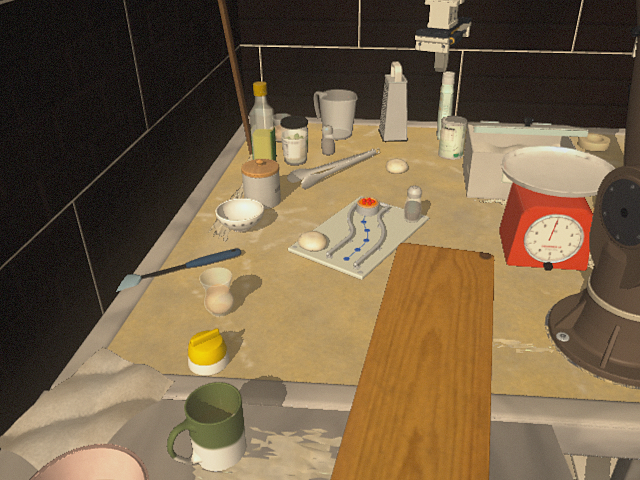

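The tart covers the red spot (zoomed top picture, about 558,165) and touches the cross bar. The dough ball, salt shaker and glass look unmoved, and the hand is well clear.

```bash
python3 -c "
from cell import workorder; print(workorder.sign_off())"
```

```text
the job is handed in; nothing more can be done
None
```

The tart now sits on the red spot against the cross bar, and the job was handed in at about 14.5 s of the 48 s allowed. I lowered the shut fingers onto dot0, about 5 mm above the board. I then ran them over dot1 to dot4 in order, within about 1 mm of each dot by the measured arm position, so they pushed the tart ahead of them.

- **Pushing force:** the force readings stayed under 2 N along the lane. They rose to 5.9 N when I pressed once more to confirm the tart had reached the bar. I then backed the hand off, lifted it and moved it aside.
- **Tart position:** wrist depth puts the tart 0.7 mm past the seat along the lane. It sits about 4.5 mm towards the far rail, which is roughly the play it has there. I did not centre it any further.
- **Measurements that disagreed:**
  - The top-camera network put the tart within about 1 mm of the wrist depth result.
  - The top-camera mask centre was about 4.5 mm off along the lane and 2 mm off across it.
  - The top camera reported the lane's position for the glass, so I checked the glass with the scene camera instead.
- **Bystanders:** the dough ball (top camera), salt shaker (both cameras) and glass (scene camera) were found within 2 to 7 mm of where they started. The 7 mm reading was the dough ball's height. The pictures before and after look unchanged.

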